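# Start the clamp knob on its stud and clamp the die

### The arm

A 6-joint arm with a two-finger parallel gripper is mounted at the origin on the work surface. World frame = base frame: x ahead of the robot, y to its left, z up, the work surface at z = 0. Lengths are in mm, angles in degrees, forces in N, time in s.
With the tool pointing down it reaches from about 350 to 850 mm from the base axis. Payload 8.1 kg.
Tool frame: the origin (TCP) lies at the very end of the fingers, on their centre line; the grasp point (between the pads) lies r.tcp_to_grasp behind it (r.tcp_to_grasp is the distance from the TCP to the grasp point, in mm); z points along the fingers, y is the line along which they close (so a half turn about z gives the same grasp; the last joint's range is limited). The gripper opens to 85 mm and grips with 20 to 120 N. Pads are 22 mm wide; open, the fingers measure 114 mm over their backs; the gripper's body (76 mm by 85 mm) begins 54 mm behind the grasp point. The pads swing forward as they close: fully open they stand 13 mm farther back than shut.
Start: joints at [-71.757, 7.471, 85.268, -0, 87.261, -4.893], TCP at [235.769, -551.741, 231.292] pointing down, gripper open.
Joint ranges: [-169.43, 169.43], [-51.17, 129.36], [1.28, 143.12], [-76.62, 256.62], [0, 156.53], [-152.29, 152.29]. Speed limits (degrees/s): [136.94, 136.94, 159.86, 180, 180, 180].

### API

Orientations are given as [roll, pitch, yaw] about the fixed x, y, z axes, in that order (R = Rz(yaw) Ry(pitch) Rx(roll)).
In Python, from bench import r gives the robot as it stands.
- The arm moves only by the shell command python3 -m handwheel 'ROWS' [OPENING] [FORCE]. ROWS is JSON, a list of rows, each a list of 4 numbers: the shift along the tool's x, y, z in m, then the turn about the tool's z in degrees. A call has 1 to 10 rows; each row shifts and turns the commanded pose from where the row before left it, along the tool's axes as they then stand; what a row does not reach is not made up. A row lasts 1/10 s, in which the tool goes at most 50 mm and 8.59 degrees, less where a joint would pass 70% of its speed; a pose out of reach is approached as far as the arm can. A call is refused whole if a number of a shift passes 0.05 or a number of a turn 8.59, either way. A call with a gripper value outside its range is refused whole. OPENING is the finger opening in m, from 0 to 0.0854, set as the call begins (- or left out, the last holds). The fingers move at their own pace and stop on an object; FORCE is the grip in N (left out, the last holds). Time passes only in rows, so rows that do not move let the fingers close. It gives the time, the measured TCP pose, the force, the opening and the grip force at its end, in the units of the state.
- r.sense(): the state, without advancing time (a new reading comes with each control period).
- r.snapshot(name): name is "side" or "top" or "wrist"; returns the picture (400x640x3 uint8, red, green, blue); there is no depth.
- r.camera_params(name): a dict with "fx", "fy", "cx", "cy" (pixels), "R" (3x3) and "t" (3): a world point X has camera coordinates R X + t; the wrist camera has in their place "mount" (4x4, takes a point from camera to tool coordinates, whose origin is the TCP and whose axes are the flange's). Camera axes: x right, y down, z forward; pixel columns grow to the right and rows downward; lengths in mm; the calibration is good to about 2 mm. A picture is of the moment at which its call begins: read the wrist's pose just before it. camera_params takes no time and is no camera call.
- r.hand_in(): hands the job in; it is judged then, once.
The state is a dict: "time": time; "joint_pos": joint angles; "qd": joint speeds; "joint_efforts": joint torques, N m; "tool_pos": TCP position; "tcp_rot": TCP orientation; "ft_force": force on the tool from outside, world axes, zero at the start; "wrist_torque": the same for the moment, N m; "finger_gap": finger opening in mm; "grip_force": force on a finger pad.
Only numpy, scipy, OpenCV 4.12 (cv2) and the standard library are available. Lean on these libraries where they do the work, as an engineer would, in place of code of your own. Each camera call takes 0.05 s, during which the arm holds its last target. There are 200 camera calls.

### The job

The star knob of the die clamp has only been dropped on its stud and the thread is not started. Without lifting it off, turn it gently backwards (anticlockwise from above) until it clicks down into the thread, then turn it forwards (clockwise) until the strap is clamped firmly on the die. Never force it against a stop, leave the tools around alone, and let go of the knob at the end.

Things in the scene. Friction and masses are not known exactly. Their poses are not given: they have to be found in the camera images.
- knob_grip (a point): Black star knob: six round lobes (7 mm radius), 52 mm over opposite lobes, 47 mm across opposite flat sides (a flat side = two neighbouring lobes), 44 mm high, 0.13 kg. Point on its axis at the height to grip, 31 mm above its foot; z up. Lobes at 0, 60, 120.. degrees from its x axis, flat sides face 30, 90, 150.. degrees; they span 20 to 44 mm above the foot.
- knob_foot (a point): Centre of the knob's foot, the lower rim of its 42 mm skirt. At the start three lugs inside the skirt lie on top of the stud's three-start thread, foot 8 mm above the strap. Where the thread begins is not known: turned backwards (anticlockwise from above), the knob drops 8 mm onto the strap (the click) after 25 to 70 degrees. It meets a hard stop about 20 degrees past the click.
- stud_top (a point): Top end of the fixed upright steel stud, on its axis, 78.5 mm above the table, 16 mm above the strap's top face; z up, x along the strap towards the die. The knob's grip point is 23 mm above it at the start, 15 mm when clicked down, about 13 mm when clamped.
- thread (a point): Point on the stud's axis level with the strap's top face at the start. Turned forwards (clockwise) before the click, the knob jams on a stop within 50 degrees. After the click, forwards from the click's edge: about 20 degrees free, then it sinks 0.07 mm per degree, pulling the strap down; its pad meets the die at about 45 degrees, firm from 55 (0.2 to 0.5 N m while turning); hard stop at about 70.
- strap: Dark steel clamp strap, 10 mm thick, 54 mm wide at the knob, 136 mm long, held up by springs and sliding straight down on guide posts (about 5 N to start it, 3.5 N more per mm). Origin on the stud's axis at its underside, 52.5 mm above the table at the start; x points to the nose that lies over the die, under it a sprung pad (4 N, then 8 N per mm) 1.3 mm above the die at the start.
- die_center (a point): Round steel die, 62 mm diameter, 28.5 mm high, standing in its nest under the strap's nose 62 mm from the stud; the point is its centre.
- punch_a_mid (a point): Steel punch standing on the table, 48 mm diameter, 85 mm high; its centre. A bystander.
- punch_b_mid (a point): Dark steel punch standing on the table, 40 mm diameter, 65 mm high; its centre. A bystander.
- die_ring_mid (a point): Steel die ring lying on the table, 68 mm outer and 36 mm inner diameter, 22 mm high; its centre. A bystander.
Mind the look-alikes: they are no part of the job. Leave any purple or yellow look-alike of the part that bears knob_grip alone.

How it is judged (in metres and radians):
On the way:
1. the knob has clicked down: its foot has dropped from the thread's top to the strap (z of knob_grip in the frame of stud_top below 0.0175 m), for 0.2 s.
At the end, for the whole second after the job is handed in: The knob sits on the stud, started in its thread (grip point less than 14.5 mm above the stud's top, within 4 mm of its axis, within 0.1 rad of upright), at rest and released, and the strap presses on the die with more than 6 N (contact force between strap and die above 6 N and z of knob_grip in the frame of stud_top below 0.0145 m and horizontal distance between knob_grip and stud_top below 0.004 m and angle between knob_grip's own z axis and vertical below 0.1 rad and linear speed of knob below 0.01 m/s and angular speed of knob below 0.1 rad/s); the robot touches nothing.
It fails at once if the knob is lifted more than 3 mm off the thread (z of knob_grip in the frame of stud_top above 0.026 m).
It fails at once if the knob is forced on the stud (more than 120 N between them) (contact force between knob and stud above 120 N).
It fails at once if a bystander is moved by more than 10 mm (distance of any of punch_a_mid, punch_b_mid, die_ring_mid from where it was at the start of the episode above 0.01 m).
It also fails if it takes over 54 s, if anything falls off the work surface, if the arm or the gripper's body presses on something with over 40 N, if the wrist force passes 120 N, or if a joint passes its speed limit or range.

## Working session

There is one attempt and no reset: what is moved stays moved. The work goes in short steps, Python scripts to look and compute and a shell command to move; the robot and the scene stay as the last step left them, time stands still between calls to the robot, and variables do not carry over. Pictures are saved under pics/ and viewed, at most 10 in all, crops included, and the job is handed in when it is done.

```bash
mkdir -p pics; cat > h.py <<'E'
import numpy as np, cv2
from bench import r
def save(n,f):
    im=r.snapshot(n); cv2.imwrite(f,im[:,:,::-1]); return im
def ray(n,u,v):
    c=r.camera_params(n); R=np.array(c["R"]); t=np.array(c["t"])
    d=R.T@np.array([(u-c["cx"])/c["fx"],(v-c["cy"])/c["fy"],1]); return -R.T@t,d
def onz(n,u,v,z):
    o,d=ray(n,u,v); return o+d*(z-o[2])/d[2]
def proj(n,X):
    c=r.camera_params(n); p=np.array(c["R"])@np.array(X)+np.array(c["t"]); return c["fx"]*p[0]/p[2]+c["cx"],c["fy"]*p[1]/p[2]+c["cy"]
E
python3 - <<'E'
from h import *
a=save("top","pics/top.png");b=save("side","pics/side.png")
cv2.imwrite("pics/both.png",np.vstack([a,b])[:,:,::-1][:, :] if 0 else cv2.resize(np.vstack([a,b])[:,:,::-1],(480,600)))
for n in("top","side"):
    c=r.camera_params(n);print(n,c["fx"],-np.array(c["R"]).T@np.array(c["t"]))
print(r.tcp_to_grasp, r.sense())
E
```

```text
top 457.9381981593546 [ 404.40022511   -9.23844616 1143.45414599]
side 386.78436534417074 [438.2686166  777.42863603 571.80297316]
18.700000000000003 {'time': 0.1, 'joint_pos': array([-7.17576440e+01,  7.51117877e+00,  8.53237209e+01,  6.69572277e-04,
        8.72616546e+01, -4.89256386e+00]), 'qd': array([-0.04916661, -0.12628923, -0.14387446, -0.03387163,  0.05919733,
       -0.07455106]), 'joint_efforts': array([ 2.08136320e-03, -5.70951784e+01, -5.01943839e+01, -1.79194844e-04,
        8.17164924e-03, -6.21701338e-05]), 'tool_pos': array([ 235.610964  , -551.26088669,  230.33865666]), 'tcp_rot': array([-1.79903855e+02, -8.90119518e-03,  2.31348798e+01]), 'ft_force': array([-0.35383014, -0.6725099 , -0.63304902]), 'wrist_torque': array([-0.004708  , -0.02587183, -0.00291491]), 'grip_force': 0.0, 'finger_gap': 85.25259767952831}
```

View pics/top.png

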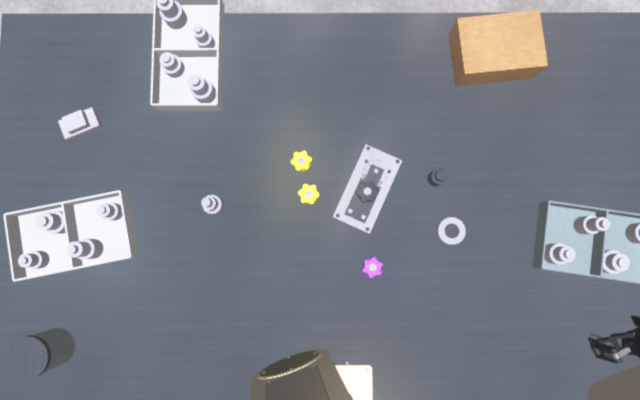

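View pics/side.png

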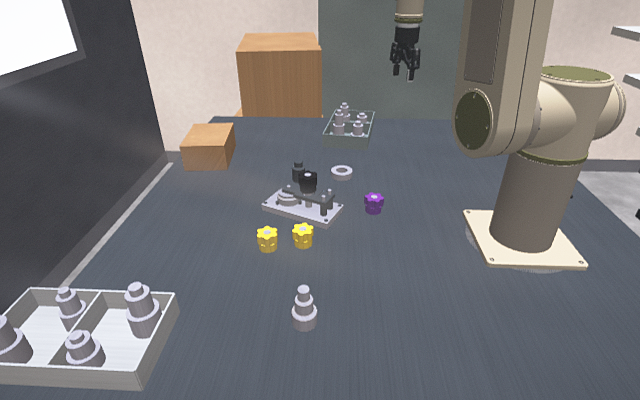

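Candidates for the knob are yellow at top (301,160) and (309,194), purple at (373,267), and black at (368,190) on the strap. The black one on the clamp fits the description. I'll confirm with one crop.

```bash
python3 - <<'E'
from h import *
a=cv2.imread("pics/top.png")
c=a[135:245,320:480]; cv2.imwrite("pics/crop.png",cv2.resize(c,(800,550),interpolation=cv2.INTER_CUBIC))
g=cv2.cvtColor(a,6)
print(g[172:208,352:386:1].tolist().__len__())
print(onz("top",368,190,114.5))
E
```

```text
36
[519.93962987 -94.31954257 114.5       ]
```

View pics/crop.png

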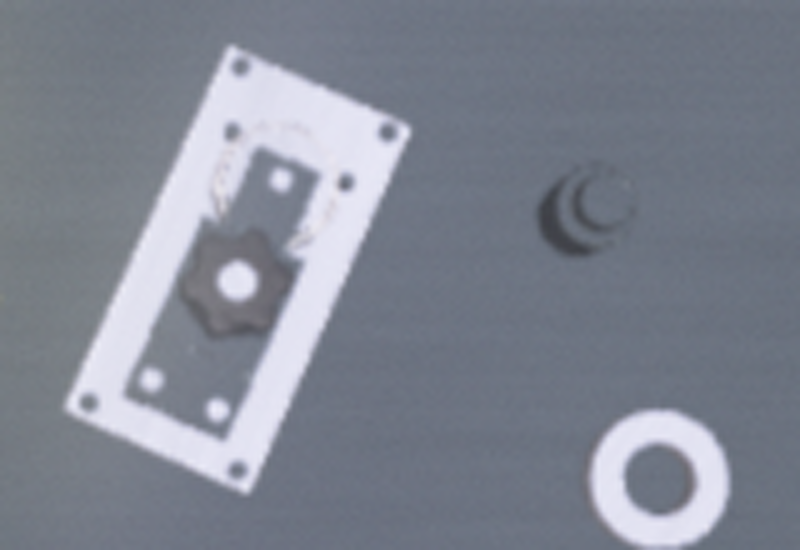

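The crop shows the black six-lobe knob with a bright cap at top (367.6,191.2), sitting on the dark strap on the fixture. Punch B is at (438,177) and the ring at (452,231). Next I work out how far to go.

```bash
python3 - <<'E'
from h import *
print(r.camera_params("wrist"))
k=onz("top",367.6,191.2,114.5);print(k)
for n,u,v,z in(("strapnose",320+281/5,135+180/5,63),):print(n,onz("top",u,v,z))
# side-camera check: knob centre height ~105
print(proj("side",[k[0],k[1],114.5]))
E
```

```text
{'fx': 336.5096664732461, 'fy': 336.5096664732461, 'cx': 318.2615008690494, 'cy': 197.62458973572558, 'mount': array([[-1.93043272e-04, -9.48094358e-01, -3.17989073e-01,
         8.18039914e+01],
       [ 9.99999570e-01,  1.05570079e-04, -9.21835403e-04,
         1.46034465e+00],
       [ 9.07557076e-04, -3.17989114e-01,  9.48093930e-01,
        -1.42541289e+02],
       [ 0.00000000e+00,  0.00000000e+00,  0.00000000e+00,
         1.00000000e+00]])}
[517.21308181 -93.39202826 114.5       ]
strapnose [ 571.22697622 -118.50522224   63.        ]
(np.float64(307.54915140581414), np.float64(173.62897363756593))
```

```bash
python3 -m handwheel '[[0.04,-0.028,0,0],[0.04,-0.028,0,0],[0.04,-0.028,0,0],[0.04,-0.028,0,0],[0.04,-0.028,0,0],[0.04,-0.028,0,0],[0.04,-0.028,0,0],[0.04,-0.028,0,0],[0.04,-0.028,0,0],[0.04,-0.028,0,0]]' && python3 -m handwheel '[[0.02,-0.015,0,0],[0.018,-0.015,0,0],[0,0,0,0],[0,0,0,0],[0,0,0,0]]'
python3 - <<'E'
from h import *
s=r.sense();print(s["time"],s["tool_pos"],s["tcp_rot"],s["ft_force"],s["joint_pos"])
im=save("wrist","pics/w1.png")
E
```

```text
time: 1.1
tool_pos: [494.1, -135.1, 231.1]
tcp_rot: [-180.0, 0.0, 23.1]
ft_force: [0.2, -0.5, 0.8]
finger_gap: 85.4
grip_force: 0.0
time: 1.6
tool_pos: [516.3, -95.3, 231.0]
tcp_rot: [-180.0, 0.0, 23.1]
ft_force: [-0.1, -0.4, -0.0]
finger_gap: 85.3
grip_force: 0.0
1.6 [516.27210474 -95.27093022 231.02828826] [-1.79994241e+02  3.79540020e-02  2.31021315e+01] [-0.07403177 -0.36637901 -0.04430912] [-1.60386329e+01 -4.15155476e+00  9.71437329e+01 -1.95173370e-02
  8.70408940e+01  5.08602507e+01]
```

View pics/w1.png

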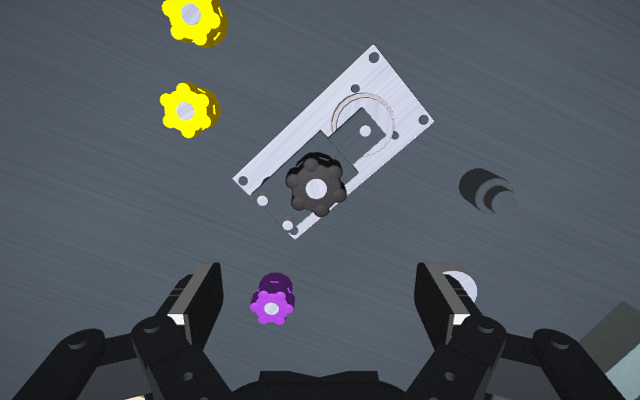

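The wrist picture shows the black knob's cap at (316,189) with lobes around it and the fixture clear on both sides. I'll measure the centre and the lobe angles.

```bash
cat >> h.py <<'E'
from scipy.spatial.transform import Rotation as Ro
def wonz(s,u,v,z):
    c=r.camera_params("wrist"); M=np.array(c["mount"]); R=Ro.from_euler("xyz",s["tcp_rot"],degrees=True).as_matrix()
    o=R@M[:3,3]+s["tool_pos"]; d=R@M[:3,:3]@np.array([(u-c["cx"])/c["fx"],(v-c["cy"])/c["fy"],1]); return o+d*(z-o[2])/d[2]
def knob(im,s,z,u0,v0):
    g=im.astype(int).mean(2); x0,y0=u0-45,v0-45
    m=(g[y0:y0+90,x0:x0+90]>150).astype(np.uint8)
    n,l,st,c=cv2.connectedComponentsWithStats(m); i=min(range(1,n),key=lambda i:np.hypot(*(c[i]-45))+(1e3 if st[i,4]<60 else 0)); cu,cv=c[i]+[x0,y0]
    C=wonz(s,cu,cv,z); print("cap",cu,cv,st[i],C)
    # profile of the top face by angle: radial brightness sums 19..25mm
    H,_=cv2.findHomography(np.float32([[u,v] for u,v in((x0,y0),(x0+90,y0),(x0,y0+90),(x0+90,y0+90))]),np.float32([wonz(s,u,v,z)[:2]-C[:2] for u,v in((x0,y0),(x0+90,y0),(x0,y0+90),(x0+90,y0+90))]))
    Hi=np.linalg.inv(H); a=np.arange(0,360,2)
    P=[]
    for rad in(22,23.5,25):
        q=np.float32([[rad*np.cos(t),rad*np.sin(t)] for t in np.radians(a)])[None]
        p=cv2.perspectiveTransform(q,Hi)[0].astype(np.float32)
        P.append(cv2.remap(g.astype(np.float32),p[:,0][None],p[:,1][None],1)[0])
    return C,a,np.array(P)
E
python3 - <<'E'
from h import *
im=cv2.imread("pics/w1.png")[:,:,::-1]; s=r.sense()
C,a,P=knob(im,s,114.5,316,189)
for i in range(3): print(P[i,::3].astype(int))
cv2.imwrite("pics/w1c.png",cv2.resize(im[144:234,271:361,::-1],(540,540),interpolation=2))
E
```

```text
cap 315.90294117647056 188.38823529411764 [ 35  35  21  20 340] [518.49129102 -93.77707057 114.5       ]
[ 17  19  17  22  74  81  86  84  70  17  16  16  16  26  86  82  77  69
  53  96  95  96  95  44  71  69  65  58  55  97  95  94 176 188  53  60
  62  58  51 103  90  95  95  79  52  60  64  65  62  10  22  52  95  95
  56  67  74  81  80  17]
[ 17  17  14  17  54  84  88  82  38  49  74  25  18  19  63  81  73  62
  56  97  94  95  96  92  48  66  61  49  85  98  98  93 215 217 137  48
  54  52  72  94  94  94  91  95  69  52  58  55  32 129 218  98  93  97
  47  64  71  77  52  18]
[ 35  81  68  28  17  54  69  44  43  38  26  84  20  15  16  44  50  66
  97  94  96  97  95  96  92  74  64  84  97  96  97 132 214 216 213 174
  71  88  95  96  97  93  93  94  96  64  51 100 197 219 213  97  94  95
  96  46  51  42  16  16]
```

View pics/w1c.png

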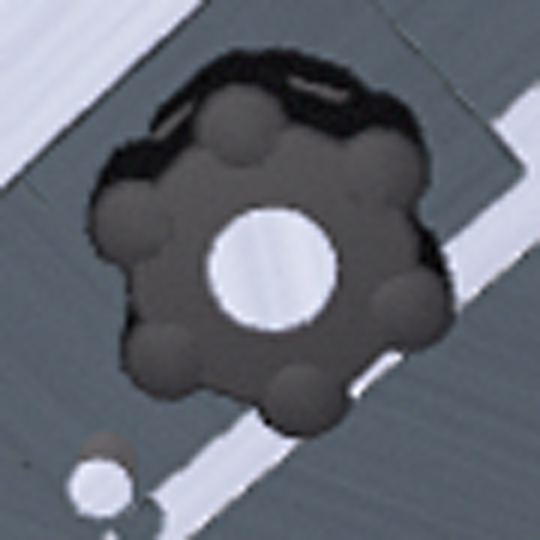

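The crop shows six lobes around the cap, with lobe directions at about 36°+60k, so the flats face 6°+60k and tool yaw 36 fits. I'll check the guide post heights before descending.

```bash
python3 - <<'E'
from h import *
s=r.sense()
for tu,tv,wu,wv in((320+151/5,135+379/5,262.5,200.5),(320+218/5,135+409/5,287.7,225.3),(320+281/5,135+180/5,365,131)):
    for z in(60,70,80,90): print(z,onz("top",tu,tv,z)[:2].round(1),wonz(s,wu,wv,z)[:2].round(1))
E
```

```text
60 [476.5 -56.2] [470.8 -56.3]
70 [475.9 -55.8] [474.7 -56.6]
80 [475.2 -55.3] [478.6 -56.8]
90 [474.5 -54.9] [482.5 -57.1]
60 [462.2 -87.9] [455.9 -88.9]
70 [461.7 -87.1] [460.2 -88.1]
80 [461.2 -86.4] [464.6 -87.3]
90 [460.6 -85.7] [468.9 -86.5]
60 [ 571.7 -118.8] [ 571.7 -120. ]
70 [ 570.1 -117.8] [ 572.3 -118.2]
80 [ 568.6 -116.8] [ 573.  -116.5]
90 [ 567.1 -115.8] [ 573.6 -114.7]
```

```bash
python3 -m handwheel '[[0.001,-0.002,0.02,-6.5],[0,0,0.03,-6.5],[0,0,0.03,0],[0,0,0.02,0],[0,0,0,0],[0,0,0,0],[0,0,0,0]]' 0.07
```

```text
time: 2.35
tool_pos: [517.9, -93.1, 133.2]
tcp_rot: [179.9, -0.1, 36.1]
ft_force: [-0.6, -0.5, -0.1]
finger_gap: 70.6
grip_force: 0.0
```

```bash
python3 -m handwheel '[[0,0,0.025,0],[0,0,0.025,0],[0,0,0,0],[0,0,0,0]]' 0.07 20 && python3 -m handwheel '[[0,0,0,0],[0,0,0,0],[0,0,0,0],[0,0,0,0],[0,0,0,0],[0,0,0,0]]' 0.03 20
python3 - <<'E'
from h import *
s=r.sense();print(s["tool_pos"],s["tcp_rot"],s["ft_force"],s["wrist_torque"],s["finger_gap"])
E
```

```text
time: 2.75
tool_pos: [517.3, -92.5, 82.5]
tcp_rot: [180.0, -0.0, 36.1]
ft_force: [0.4, 0.1, 0.1]
finger_gap: 70.1
grip_force: 0.0
time: 3.35
tool_pos: [518.4, -92.8, 83.3]
tcp_rot: [179.8, -0.1, 36.1]
ft_force: [-0.2, -0.3, 7.0]
finger_gap: 46.1
grip_force: 22.3
[518.43914793 -92.82444138  83.34770417] [ 1.79834470e+02 -1.24869100e-01  3.61367953e+01] [-0.24464268 -0.34810946  6.95804942] [-0.05909422  0.0381627   0.03276783] 46.07232621634713
```

```bash
python3 -m handwheel '[[0,0,0,-4],[0,0,0,-4],[0,0,0,-4],[0,0,0,0]]'; python3 -c "
from h import *
s=r.sense();print(s['tool_pos'],s['ft_force'],s['wrist_torque'])"; python3 -m handwheel '[[0,0,0,-4],[0,0,0,-4],[0,0,0,0]]';  python3 -c "
from h import *
s=r.sense();print(s['tool_pos'],s['ft_force'],s['wrist_torque'])"
```

```text
time: 3.75
tool_pos: [518.5, -92.7, 83.4]
tcp_rot: [179.8, -0.1, 48.3]
ft_force: [-1.0, 0.5, 6.7]
finger_gap: 46.3
grip_force: 22.3
[518.48279248 -92.65736573  83.38254424] [-0.97741555  0.54117668  6.70134571] [ 0.12231842 -0.00016348  0.04396916]
time: 4.05
tool_pos: [518.7, -92.6, 83.1]
tcp_rot: [179.8, -0.1, 56.2]
ft_force: [2.5, 0.6, 6.7]
finger_gap: 46.4
grip_force: 22.3
[518.67312186 -92.56057107  83.14233158] [2.54645989 0.62531051 6.71096282] [ 0.21904108 -0.49202853  0.00719278]
```

```bash
for i in 1 ; do python3 -m handwheel '[[0,0,0.0003,-3],[0,0,0,-3],[0,0,0,0]]';  python3 -m handwheel '[[0,0,0,-3],[0,0,0,-3],[0,0,0,0]]';done
```

```text
time: 4.35
tool_pos: [517.4, -92.4, 81.7]
tcp_rot: [179.9, -0.0, 62.1]
ft_force: [2.3, 1.2, 4.9]
finger_gap: 46.7
grip_force: 22.0
time: 4.65
tool_pos: [516.5, -92.4, 80.7]
tcp_rot: [-180.0, 0.0, 68.0]
ft_force: [0.3, -0.1, -0.6]
finger_gap: 46.4
grip_force: 21.8
```

The downforce vanished at about 30° of back-turn, so the lugs have reached the thread starts. I'll follow down.

```bash
python3 -m handwheel '[[0,0,0.001,0],[0,0,0.001,0],[0,0,0,0]]';  python3 -m handwheel '[[0,0,0.001,0],[0,0,0.001,0],[0,0,0,0]]'
```

```text
time: 4.95
tool_pos: [516.4, -92.2, 78.5]
tcp_rot: [-179.9, 0.0, 68.1]
ft_force: [0.1, 0.1, -1.8]
finger_gap: 46.8
grip_force: 21.8
time: 5.25
tool_pos: [516.6, -92.2, 76.7]
tcp_rot: [-180.0, 0.0, 68.1]
ft_force: [-0.5, 0.2, -2.4]
finger_gap: 46.4
grip_force: 21.8
```

```bash
python3 -m handwheel '[[0,0,0.001,0],[0,0,0.001,0],[0,0,0,0]]';  python3 -m handwheel '[[0,0,0.0005,0],[0,0,0.0005,0],[0,0,0,0],[0,0,0,0]]'
```

```text
time: 5.55
tool_pos: [516.9, -92.4, 75.4]
tcp_rot: [180.0, 0.0, 68.1]
ft_force: [-3.1, 1.0, 4.7]
finger_gap: 46.3
grip_force: 22.3
time: 5.95
tool_pos: [516.9, -92.4, 74.7]
tcp_rot: [180.0, 0.0, 68.1]
ft_force: [-4.3, 0.4, 6.0]
finger_gap: 46.2
grip_force: 22.4
```

The total drop was about 8.4 mm with the same contact force afterwards, so it has clicked. Now forwards (positive turn), first through the free part.

```bash
P="python3 -c \"from h import *;s=r.sense();print(s['wrist_torque'])\""; python3 -m handwheel '[[0,0,0,0],[0,0,0,0]]' 0.03 35; eval $P; python3 -m handwheel '[[0,0,0,4],[0,0,0,4],[0,0,0,4],[0,0,0,0]]'; eval $P; python3 -m handwheel '[[0,0,0,4],[0,0,0,4],[0,0,0,4],[0,0,0,0]]'; eval $P
```

```text
time: 6.15
tool_pos: [517.0, -92.4, 74.7]
tcp_rot: [180.0, 0.0, 68.1]
ft_force: [-4.7, 1.7, 6.7]
finger_gap: 46.1
grip_force: 35.8
[0.14847436 0.7044227  0.00599969]
time: 6.55
tool_pos: [518.2, -92.5, 75.2]
tcp_rot: [179.9, -0.1, 56.0]
ft_force: [0.7, 0.8, 5.3]
finger_gap: 46.3
grip_force: 35.8
[ 0.03074334 -0.07510581 -0.06033168]
time: 6.95
tool_pos: [518.2, -92.6, 75.2]
tcp_rot: [179.9, -0.1, 44.0]
ft_force: [0.8, -0.1, 5.3]
finger_gap: 46.0
grip_force: 35.8
[ 0.01304373 -0.14494075 -0.06322102]
```

```bash
P="python3 -c \"from h import *;s=r.sense();print(s['wrist_torque'])\""; python3 -m handwheel '[[0,0,0.0002,4],[0,0,0.0002,4],[0,0,0,0]]'; eval $P; python3 -m handwheel '[[0,0,0.0003,4],[0,0,0.0003,4],[0,0,0,0]]'; eval $P;  python3 -m handwheel '[[0,0,0.0003,4],[0,0,0.0003,4],[0,0,0,0]]'; eval $P
```

```text
time: 7.25
tool_pos: [518.4, -92.7, 75.0]
tcp_rot: [179.9, -0.1, 36.0]
ft_force: [0.0, -0.5, 6.3]
finger_gap: 46.0
grip_force: 35.9
[-0.10121777 -0.14479432 -0.09509777]
time: 7.55
tool_pos: [518.4, -92.7, 74.5]
tcp_rot: [179.9, -0.1, 28.0]
ft_force: [-0.3, 0.7, 6.7]
finger_gap: 46.3
grip_force: 36.0
[-0.08526571 -0.07098858 -0.08203199]
time: 7.85
tool_pos: [518.4, -92.7, 74.2]
tcp_rot: [179.9, -0.2, 20.0]
ft_force: [-0.7, 1.2, 10.1]
finger_gap: 46.4
grip_force: 36.2
[-0.07596069  0.17050202 -0.15499044]
```

```bash
P="python3 -c \"from h import *;s=r.sense();print(s['wrist_torque'])\""; python3 -m handwheel '[[0,0,0.0002,3],[0,0,0.0002,3],[0,0,0,0]]'; eval $P; python3 -m handwheel '[[0,0,0.0002,3],[0,0,0.0002,3],[0,0,0,0]]'; eval $P
```

```text
time: 8.15
tool_pos: [518.2, -92.7, 73.9]
tcp_rot: [179.9, -0.1, 14.0]
ft_force: [-3.8, 0.5, 12.5]
finger_gap: 46.0
grip_force: 36.4
[-0.01151905  0.45620584 -0.21862514]
time: 8.45
tool_pos: [518.1, -92.7, 73.6]
tcp_rot: [179.9, -0.1, 8.0]
ft_force: [-3.9, 1.1, 13.9]
finger_gap: 45.7
grip_force: 36.5
[-0.04952058  0.58216679 -0.09105682]
```

```bash
python3 - <<'E'
from h import *
im=save("wrist","pics/w2.png"); sd=save("side","pics/s2.png")
a=cv2.resize(im[100:300,220:420],(500,500)); b=cv2.resize(sd[150:230,250:350],(300,240)); b=np.vstack([b,np.zeros((260,300,3),np.uint8)])
cv2.imwrite("pics/c2.png",np.hstack([a,b])[:,:,::-1])
E
```

```text
(no output)
```

View pics/c2.png

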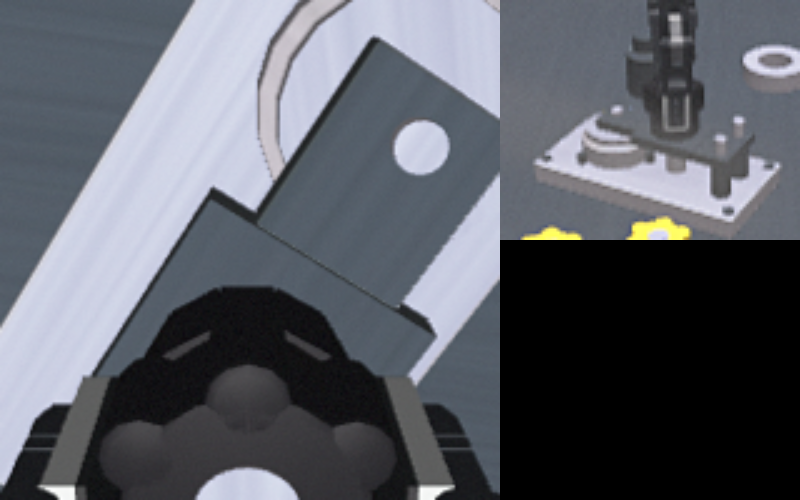

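The wrist view shows the knob's lobes still squarely aligned between the pads, with no slip. The side view shows the knob down on the strap. Now small tightening steps.

```bash
P="python3 -c \"from h import *;s=r.sense();print(s['wrist_torque'],s['tcp_rot'][2],s['joint_efforts'][5])\""; python3 -m handwheel '[[0,0,0,1.5],[0,0,0,1.5],[0,0,0,0]]'; eval $P; python3 -m handwheel '[[0,0,0.0002,1.5],[0,0,0.0002,1.5],[0,0,0,0]]'; eval $P
```

```text
time: 8.85
tool_pos: [518.0, -92.7, 73.4]
tcp_rot: [179.9, -0.1, 5.1]
ft_force: [-3.7, 1.2, 11.8]
finger_gap: 46.2
grip_force: 36.3
[-0.06766793  0.59487042  0.17562317] 5.111359878386603 0.5848333239555359
time: 9.15
tool_pos: [518.1, -92.8, 73.2]
tcp_rot: [179.9, -0.1, 2.1]
ft_force: [-4.5, 1.7, 13.8]
finger_gap: 46.1
grip_force: 36.4
[-0.09083538  0.73271061  0.16036763] 2.110407350746471 0.5996239744126797
```

```bash
P="python3 -c \"from h import *;s=r.sense();print(s['wrist_torque'],s['tcp_rot'][2],s['joint_efforts'][5])\""; python3 -m handwheel '[[0,0,0.0001,1],[0,0,0.0001,1],[0,0,0,0]]'; eval $P; python3 -m handwheel '[[0,0,0.0001,1],[0,0,0.0001,1],[0,0,0,0]]'; eval $P
```

```text
time: 9.45
tool_pos: [518.1, -92.8, 73.1]
tcp_rot: [179.9, -0.1, 0.1]
ft_force: [-6.0, 1.3, 14.4]
finger_gap: 46.0
grip_force: 36.4
[-0.09717575  0.86900809  0.28077777] 0.13617269692141912 0.550507977604866
time: 9.75
tool_pos: [518.1, -92.8, 73.0]
tcp_rot: [179.9, -0.1, -1.9]
ft_force: [-6.3, 0.7, 14.8]
finger_gap: 46.5
grip_force: 36.5
[-0.10979405  0.86577989  0.33672929] -1.8586706279157226 0.5910921469330788
```

Torque is at 0.34 N m and rising, so it is firm. Release and retreat.

```bash
python3 -m handwheel '[[0,0,0,0],[0,0,0,0],[0,0,0,0],[0,0,0,0],[0,0,0,0]]' 0.07 && python3 -m handwheel '[[0,0,-0.01,0],[0,0,-0.03,0],[0,0,-0.04,0],[0,0,-0.04,0],[0,0,-0.03,0],[0,0,0,0],[0,0,0,0],[0,0,0,0],[0,0,0,0]]'
python3 - <<'E'
from h import *
s=r.sense(); im=save("wrist","pics/w3.png"); print(s["tool_pos"],s["tcp_rot"])
g=im.mean(2)
cv2.imwrite("pics/c3.png",im[60:360,120:520,::-1])
E
```

```text
time: 10.25
tool_pos: [516.7, -92.3, 70.5]
tcp_rot: [-180.0, 0.0, -1.9]
ft_force: [0.0, 0.2, 0.1]
finger_gap: 69.7
grip_force: 0.0
time: 11.15
tool_pos: [516.0, -92.1, 219.2]
tcp_rot: [-180.0, 0.2, -1.9]
ft_force: [-0.6, 0.7, -0.8]
finger_gap: 70.5
grip_force: 0.0
[515.96511287 -92.0986146  219.17448576] [-1.79958722e+02  1.57477103e-01 -1.86727971e+00]
```

View pics/c3.png

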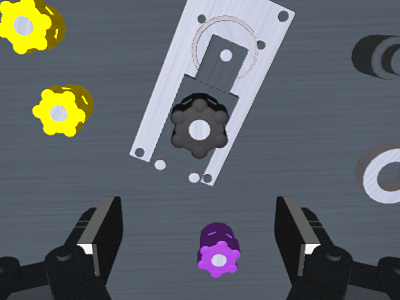

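The picture shows the knob seated at crop (199,130), with a lobe pointing straight along tool x. It has not unwound, and the neighbours are untouched. One numeric height check, then I'll hand in.

```bash
python3 - <<'E'
from h import *
im=cv2.imread("pics/w3.png")[:,:,::-1]; s=r.sense()
C,a,P=knob(im,s,104.5,319,190); print(wonz(s,319,189.5,114.5), C)
# scale: cap diameter as seen, start 340 px area at camera height 231+142
print(s["time"],s["ft_force"])
E
```

```text
cap 319.067055393586 189.42565597667638 [ 35  35  21  20 343] [518.60548174 -93.85661676 104.5       ]
[521.6638423  -93.89433076 114.5       ] [518.60548174 -93.85661676 104.5       ]
11.2 [-1.22995256  0.60388823 -0.70129731]
```

```bash
python3 -c "
from bench import r
print(r.hand_in())"
```

```text
the job is handed in; nothing more can be done
None
```

I turned the knob back about 30° until it clicked down, then clockwise until firm (0.34 N m, about 10 mm total drop by camera), released it, and handed the job in at about 11 s; no verdict came back, and I could not measure the strap's force on the die directly.

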